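# Mount the print roller in its bench stand

### The job

Mount the print roller in its bench stand: move it from the bed into the groove between the two upright bearing plates, then push the steel spindle along its trough, through the near plate's eye and the roller's bore, fully home into the closed bearing in the far plate. Then swing the yellow keeper fully across behind the spindle's blue end to lock it in. Leave the jar, the stamp and the yellow bottle where they stand.

Things in the scene. Friction and masses are not known exactly. Their poses are not given: they have to be found in the camera images.
- stand: Grey bench stand fixed to the table, 164 x 310 mm. Origin at table height below the middle of the groove. Its frame: z up, y along the roller's running axis and the trough, x square to it (away from the robot at yaw 0). The groove lies between edges at x = -12 and +12 mm, 16 mm above the table; back stop behind it from x = 25.5 mm, 42 mm high.
- bed (a point): Middle of the front edge of the white feed bed (stand x = -118, y = 0, 16 mm above the table). The bed runs level from here to the groove edge at x = -12 mm, 96 mm wide; in front of it is a lip 4 mm higher and 6 mm thick, beside it are fences at y = -51 and +51 mm, tops 24 mm above the table.
- near_eye (a point): Centre of the 21 mm eye in the near aluminium plate, on its outer face (stand x = 0, y = -60, 36.7 mm above the table). Two such plates, 12 mm thick, 52 mm wide, tops 57 mm above the table, stand at y = -60..-48 and +48..+60 mm; the far (+y) eye is closed by a dark cap on its outside.
- trough_end (a point): Outer end of the steel V trough on the spindle's axis (stand x = 0, y = -225, 36.7 mm above the table). The trough runs from here to the near plate and holds the spindle at eye height; its upper edges lie 3 mm below the spindle's axis and 11 mm either side of it.
- seat (a point): Point on the running axis midway between the two plates: the roller's centre lies here when it is in the groove (36.7 mm above the table).
- cap (a point): Inside of the closed cap on the far plate, at the centre of the eye (60 mm toward +y of the stand from seat): the spindle's nose lies here when it is fully home.
- roller: Red print roller with white core ends, 48 mm in diameter, 90 mm long, 0.25 kg, with a 21 mm bore right through. Origin at its centre, y along its axis (it turns about y as it rolls). It starts lying on the white bed, its axis along the stand's y, 55 to 85 mm in front of the seat.
- roller_center (a point): Centre of the roller.
- spindle: Round steel spindle, 16 mm in diameter, 136 mm long, 0.15 kg, with a blue tail. Origin at its centre, y along its axis toward the tapered nose. It starts lying in the V trough, its nose pointing at the near eye, 6 to 40 mm outside that plate. When it is home its tail end sticks out 16 mm from the near plate (y = -76 mm in the stand frame).
- spindle_nose (a point): Centre of the spindle's tapered nose end (9 mm across), 68 mm from its origin.
- spindle_tail (a point): Centre of the flat blue tail end, 68 mm from its origin; the face to push on.
- keeper (a joint): Angle of the yellow keeper arm (64 x 12 mm, 36 to 44 mm above the table): 0 = parallel to the trough, pointing to stand -y; negative = swung out to stand -x; grows anticlockwise from above to 1.57 at the stop, where it points to stand +x, square across the trough, its face 4 mm behind the tail of a spindle that is home. It stays where it is left.
- keeper_pivot (a point): Pivot of the keeper, on top of its post at stand x = -38, y = -86 mm.
- keeper_peg (a point): Middle of the black upright peg on the keeper arm, 50 mm from the pivot; the peg turns freely on the arm, is 16 mm in diameter and stands from 44 to 80 mm above the table, this point is 72 mm above the table.
- jar: Blue glass jar with black lid, 56 mm in diameter, 63 mm high, behind the stand; origin under its middle. Leave alone.
- stamp: Wooden stamp block with dark pattern, 55 x 56 x 27 mm, in front of the trough; origin under its middle. Leave alone.
- bottle: Yellow squeeze bottle, 53 mm in diameter, 160 mm high, left of the stand; origin under its middle. Leave alone.

How it is judged:
By the outcome, as a careful person would: the job done as asked, in the order asked, and still so for the second after the job is handed in, with the robot touching nothing.
It also fails if it takes over 61 s, if anything falls off the work surface, if the arm or the gripper's body presses on something with over 40 N, if the wrist force passes 120 N, or if a joint passes its speed limit or range.

### The arm

A 6-joint arm with a two-finger parallel gripper is mounted at the origin on the work surface; the furniture and walls round the work are solid. World frame = base frame: x ahead of the robot, y to its left, z up, the work surface at z = 0. Lengths are in m, angles in rad, forces in N, time in s.
With the tool pointing down it reaches from about 0.425 to 0.95 m from the base axis. Payload 3.5 kg.
Tool frame: the origin (TCP) lies on the centre line of the jaws, within the pads' length; the fingertips stand tip_extent ahead of it and the grasp point (between the pads) lies 2 mm behind it (tip_extent is the distance from the TCP to the fingertips, in m); z points along the fingers, y is the direction in which the jaws open and shut (so a half turn about z gives the same grasp; the last joint's range is limited). The gripper opens to 85 mm and grips with 20 to 120 N. Pads are 22 mm wide; open, the fingers measure 114 mm over their backs; the gripper's body (76 mm by 85 mm) begins 54 mm behind the grasp point. The pads swing forward as they close: fully open they stand 13 mm farther back than shut.
Start: joints at [-1.443, 0.286, 1.577, -0, 1.279, -0.15], TCP at [0.185, -0.649, 0.248] pointing down, gripper open.
Joint ranges: [-2.77, 2.77], [-0.9, 2.22], [0.21, 2.48], [-1.53, 4.67], [0.24, 2.81], [-2.84, 2.84]. Speed limits (rad/s): [2.79, 2.79, 3.14, 3.14, 3.14, 3.14].

### API

Orientations are given as a unit quaternion [x, y, z, w].
In Python, from plant import * gives the robot as it stands.
- The arm moves only by the shell command python3 -m crank 'ROWS' [FORCE]. ROWS is JSON, a list of rows, each a list of 7 numbers: the gripper's target within -1 to 1 (shut at 1, half-way at 0, fully open at -1), then the shift along the tool's x, y, z in cm, then the turn, a rotation vector about the tool's x, y, z in degrees. In form: [[fingers, tx, ty, tz, wx, wy, wz], ...]. A call has 1 to 5 rows; each row shifts and turns the commanded pose from where the row before left it, along the tool's axes as they then stand; what a row does not reach is not made up. A row lasts 1/10 s, in which the tool goes at most 50 mm and 8.59 degrees, less where a joint would pass 70% of its speed; a pose out of reach is approached as far as the arm can. A call is refused whole if a number of a shift passes 5 or a number of a turn 8.59, either way. A call with a gripper value outside its range is refused whole. The fingers move at their own pace and stop on an object; FORCE is the grip in N (left out, the last holds). Time passes only in rows, so rows that do not move let the fingers close. It gives the time, the measured TCP pose, the force and the opening at its end, in the units of the state.
- get_state(): the state, without advancing time (a new reading comes with each control period).
- read_camera(name): name is "scene" or "top" or "wrist"; returns a dict with "color" (480x640x3 uint8, red, green, blue), "vfov" (degrees; the focal length in pixels is half the picture's height over the tangent of half this angle, whatever the lens; pixels are square), "cx", "cy" (the principal point, pixels), "cam_to_world" (4x4, takes a point from camera to world coordinates). Camera axes: x right, y up, looking along -z (the intrinsics and any distortion apply to the point x, -y, -z); pixel columns grow to the right and rows downward; lengths in m; the calibration is good to about 2 mm. A picture is of the moment at which its call begins. There is no depth.
- sign_off(): hands the job in, once; it reports no verdict.
Trained networks look in the newest picture that a camera, given by its name, has taken for a name from the list of things; names that differ only in an ending like _2 or _b are one class to them, and where a whole thing is asked for, a point or a joint stands for the part that bears it (a point fixed in the world has none). Each returns a list of dicts, best first, with "p" (0 to 1); they miss things now and then, are a little off and sometimes report something else, mostly with a low value. They report only what shows in the picture. A call takes as long as a camera call.
- trace(thing, camera): "pixels" (480x640 bool, what is visible of it) and "location" ([column, row] in pixels, amid what is visible of it).
- place_of(thing, camera): "location" ([column, row] in pixels: a listed point, or the origin of a listed thing).
The state is a dict: "time": time; "qpos": joint angles; "dq": joint speeds; "joint_efforts": joint torques, N m; "eef_pos": TCP position; "tcp_rot": TCP orientation; "contact_force": force on the tool from outside, world axes, zero at the start; "wrist_torque": the same for the moment, N m; "opening": opening from 0.0 (shut) to 1.0 (fully open).
Only numpy, scipy, OpenCV 4.12 (cv2) and the standard library are available. Lean on these libraries where they do the work, as an engineer would, in place of code of your own. Each camera call takes 0.05 s, during which the arm holds its last target.

## Working session

There is one attempt and no reset: what is moved stays moved. The work goes in short steps, Python scripts to look and compute and a shell command to move; the robot and the scene stay as the last step left them, time stands still between calls to the robot, and variables do not carry over. Pictures are saved under pics/ and viewed, and the job is handed in when it is done.

```bash
ls; mkdir -p pics; cat > h.py <<'E'
from plant import *
import numpy as np, cv2
def snap(cam,fn):
    r=read_camera(cam); cv2.imwrite('pics/'+fn,r['color'][:,:,::-1]); return r
E
python3 - <<'E'
from h import *
s=get_state()
print(s)
for c in ['scene','top','wrist']:
    r=snap(c,c+'0.png'); print(c,{k:(np.round(v,4).tolist() if k!='color' else v.shape) for k,v in r.items()})
print(get_state()['time'])
E
```

```text
pics
{'time': 0.0, 'qpos': array([-1.44298794e+00,  2.87173887e-01,  1.57817202e+00,  8.49936218e-06,
        1.27863281e+00, -1.49978262e-01]), 'dq': array([-1.79572972e-05, -2.75155568e-04, -1.24758605e-03, -4.14652982e-04,
       -4.31754416e-04, -8.68961306e-04]), 'joint_efforts': array([-1.14048269e-04, -4.05977690e+01, -2.92628878e+01, -1.63982768e-04,
        5.81662389e-03,  3.46204004e-06]), 'eef_pos': array([ 0.18506794, -0.64848655,  0.24694437]), 'tcp_rot': array([ 9.90369284e-01,  1.38445867e-01,  1.72922898e-05, -1.19291341e-03]), 'contact_force': array([ 0.67347424, -0.04545747,  0.06070356]), 'wrist_torque': array([-0.00108548, -0.04853453, -0.03191566]), 'opening': 0.9979494859860011}
scene {'color': (480, 640, 3), 'vfov': 54.0469, 'cx': 325.684, 'cy': 235.9072, 'cam_to_world': [[-0.8539, 0.3882, -0.3467, 0.2255], [-0.5204, -0.6476, 0.5566, 0.5238], [-0.0085, 0.6557, 0.755, 0.7839], [0.0, 0.0, 0.0, 1.0]]}
top {'color': (480, 640, 3), 'vfov': 50.6645, 'cx': 321.662, 'cy': 237.4945, 'cam_to_world': [[-0.0292, 0.9918, -0.1246, 0.406], [-0.9996, -0.0286, 0.0064, 0.0275], [0.0027, 0.1248, 0.9922, 0.9323], [0.0, 0.0, 0.0, 1.0]]}
wrist {'color': (480, 640, 3), 'vfov': 71.4628, 'cx': 317.2611, 'cy': 242.32, 'cam_to_world': [[0.2743, 0.9185, 0.2848, 0.2578], [-0.9616, 0.2628, 0.0784, -0.6278], [-0.0028, -0.2954, 0.9554, 0.372], [0.0, 0.0, 0.0, 1.0]]}
0.15
```

View pics/scene0.png

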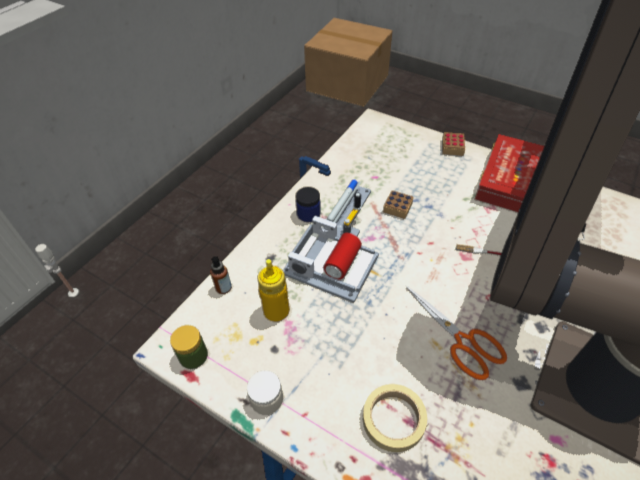

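View pics/top0.png

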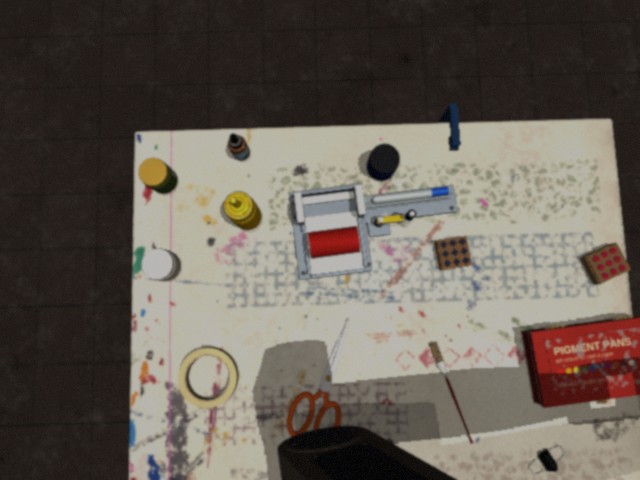

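```bash
python3 - <<'E'
from h import *
for c in ['top','scene']:
  read_camera(c)
  for n in ['stand','bed','near_eye','trough_end','seat','cap','roller','roller_center','spindle','spindle_nose','spindle_tail','keeper','keeper_pivot','keeper_peg','jar','stamp','bottle']:
    try:
        print(c,n,[(np.round(d['location'],1).tolist(),round(float(d['p']),2)) for d in place_of(n,c)[:2]])
    except Exception as e: print(c,n,e)
print(get_state()['time'])
E
```

```text
top stand [([328.8, 211.4], 0.62), ([334.3, 241.3], 0.61)]
top bed [([336.4, 272.3], 0.83)]
top near_eye [([363.8, 202.2], 0.77), ([335.2, 268.2], 0.57)]
top trough_end [([453.9, 193.5], 0.94), ([332.0, 206.5], 0.51)]
top seat [([331.5, 205.5], 0.77), ([454.5, 250.9], 0.25)]
top cap [([296.3, 206.7], 0.73), ([337.1, 270.1], 0.52)]
top roller [([333.5, 243.7], 0.96), ([372.8, 199.9], 0.39)]
top roller_center [([334.3, 239.7], 0.8)]
top spindle [([411.6, 194.9], 0.87)]
top spindle_nose [([370.6, 201.8], 0.64)]
top spindle_tail [([445.5, 187.9], 0.95)]
top keeper it knows: bed, bottle, cap, jar, keeper_peg, keeper_pivot, near_eye, roller, roller_center, seat, spindle, spindle_nose, spindle_tail, stamp, stand, trough_end
top keeper_pivot [([380.3, 221.7], 0.66)]
top keeper_peg [([411.4, 213.8], 0.75)]
top jar [([376.4, 165.1], 0.96)]
top stamp [([451.6, 250.2], 0.65)]
top bottle [([378.5, 168.0], 0.75), ([244.3, 216.7], 0.65)]
scene stand [([317.1, 253.6], 0.64)]
scene bed [([367.4, 270.2], 0.62)]
scene near_eye [([325.6, 228.1], 0.95)]
scene trough_end [([353.3, 179.1], 0.93)]
scene seat [([314.3, 242.1], 0.55)]
scene cap [([295.5, 265.4], 0.75)]
scene roller [([339.5, 256.2], 0.56)]
scene roller_center [([337.7, 260.0], 0.61)]
scene spindle [([342.6, 202.6], 0.72), ([307.2, 213.1], 0.42)]
scene spindle_nose [([327.9, 224.9], 0.82)]
scene spindle_tail [([354.5, 180.5], 0.54)]
scene keeper it knows: bed, bottle, cap, jar, keeper_peg, keeper_pivot, near_eye, roller, roller_center, seat, spindle, spindle_nose, spindle_tail, stamp, stand, trough_end
scene keeper_pivot [([345.2, 220.9], 0.97)]
scene keeper_peg []
scene jar [([307.1, 211.6], 0.66)]
scene stamp [([398.1, 206.0], 0.6), ([333.5, 223.0], 0.27)]
scene bottle [([279.0, 310.8], 0.66)]
1.85
```

```bash
cat >> h.py <<'E'
from scipy.optimize import least_squares
def proj(r,P):
    P=np.atleast_2d(P); T=np.array(r['cam_to_world']); p=(P-T[:3,3])@T[:3,:3]
    f=240/np.tan(np.radians(r['vfov'])/2)
    return np.c_[r['cx']+f*p[:,0]/-p[:,2], r['cy']-f*p[:,1]/-p[:,2]]
def unproj(r,uv,z):
    T=np.array(r['cam_to_world']); f=240/np.tan(np.radians(r['vfov'])/2)
    d=T[:3,:3]@np.array([(uv[0]-r['cx'])/f,-(uv[1]-r['cy'])/f,-1]); o=T[:3,3]
    return o+d*(z-o[2])/d[2]
def S2W(pose,P):
    P=np.atleast_2d(P).astype(float); c,s=np.cos(pose[2]),np.sin(pose[2])
    return np.c_[pose[0]+c*P[:,0]-s*P[:,1], pose[1]+s*P[:,0]+c*P[:,1], P[:,2]]
def W2S(pose,P):
    P=np.atleast_2d(P).astype(float); c,s=np.cos(pose[2]),np.sin(pose[2]); d=P[:,:2]-pose[:2]
    return np.c_[c*d[:,0]+s*d[:,1],-s*d[:,0]+c*d[:,1],P[:,2]]
PTS={'bed':(-.118,0,.016),'near_eye':(0,-.06,.0367),'trough_end':(0,-.225,.0367),'seat':(0,0,.0367),'cap':(0,.06,.0367),'keeper_pivot':(-.038,-.086,.044),'stand':(0,0,0)}
def fit(obs,x0=(.63,0,0)):
    def res(x): return np.concatenate([(proj(r,S2W(x,PTS[n]))[0]-uv)*r.get('w',1) for r,n,uv in obs])
    s=least_squares(res,x0,loss='soft_l1',f_scale=1.5); return s.x,res(s.x).reshape(-1,2)
E
python3 - <<'E'
from h import *
t,s=read_camera('top'),read_camera('scene')
O=[(t,n,np.array(u)) for n,u in dict(bed=(336.4,272.3),near_eye=(363.8,202.2),trough_end=(453.9,193.5),seat=(331.5,205.5),cap=(296.3,206.7),keeper_pivot=(380.3,221.7),stand=(328.8,211.4)).items()]
O+=[(s,n,np.array(u)) for n,u in dict(bed=(367.4,270.2),near_eye=(325.6,228.1),trough_end=(353.3,179.1),seat=(314.3,242.1),cap=(295.5,265.4),keeper_pivot=(345.2,220.9),stand=(317.1,253.6)).items()]
x,e=fit(O); print(x,np.degrees(x[2])); print(np.round(e,1).tolist())
for n,uv,z in [('roller',(333.5,241),.04),('nose',(370.6,201),.0367),('tail',(445.5,190),.0367),('peg',(411.4,213.8),.072),('stamp',(451.6,250.2),0),('jar',(376.4,165.1),0),('bottle',(244.3,216.7),0)]:
    w=unproj(t,uv,z); print(n,w,W2S(x,w))
E
```

```text
[0.57626528 0.00534774 0.07453743] 4.2706801566088375
[[0.1, -0.9], [-0.7, -0.3], [0.1, -0.9], [-1.6, -0.2], [0.3, 2.0], [0.1, -1.1], [0.7, -2.4], [-1.3, 1.0], [1.9, -2.7], [6.1, -0.2], [0.1, 2.5], [4.8, -0.2], [3.6, 0.1], [-2.2, 2.0]]
roller [0.51117751 0.00100456 0.04      ] [[-0.06523048  0.00051586  0.04      ]]
nose [ 0.58199614 -0.06807107  0.0367    ] [[ 0.00024756 -0.07364173  0.0367    ]]
tail [ 0.59828158 -0.20392278  0.0367    ] [[ 0.00637112 -0.21032897  0.0367    ]]
peg [ 0.55065425 -0.13359671  0.072     ] [[-0.03588689 -0.13665144  0.072     ]]
stamp [ 0.49246945 -0.21791334  0.        ] [[-0.10018907 -0.21640102  0.        ]]
jar [ 0.65777545 -0.0857787   0.        ] [[ 0.0744978  -0.09694336  0.        ]]
bottle [0.56623629 0.16440731 0.        ] [[0.00184377 0.15936476 0.        ]]
```

```bash
cat >> h.py <<'E'
from scipy.spatial.transform import Rotation as R
def delta(pos,yaw,s=None):
    """tool-frame shift in cm and turn deg to reach pos, tool down with tool x at world yaw"""
    s=s or get_state(); q=R.from_quat(s['tcp_rot'])
    tgt=R.from_euler('z',yaw)*R.from_quat([1,0,0,0])
    return np.round(q.inv().apply(np.array(pos)-s['eef_pos'])*100,2), np.round((q.inv()*tgt).as_rotvec(degrees=True),2)
E
python3 - <<'E'
import plant; print([n for n in dir(plant) if n[0]!='_'])
from h import *
print(delta([.50,-.03,.26],.0745), getattr(plant,'tip_extent',None))
E
```

```text
['Unreachable', 'get_state', 'place_of', 'read_camera', 'sign_off', 'tip_extent', 'trace']
(array([ 47.26, -50.9 ,  -1.16]), array([-0.  ,  0.  , 11.65])) 0.017
```

```bash
R='python3 -m crank'
$R '[[-1,3.3,-3.6,0,0,0,0],[-1,3.4,-3.6,0,0,0,0],[-1,3.4,-3.6,0,0,0,0],[-1,3.4,-3.6,0,0,0,0],[-1,3.4,-3.6,0,0,0,0]]'
$R '[[-1,3.4,-3.6,0,0,0,0],[-1,3.4,-3.6,0,0,0,0],[-1,3.4,-3.6,0,0,0,0],[-1,3.4,-3.6,0,0,0,0],[-1,3.4,-3.6,0,0,0,0]]'
$R '[[0,3.4,-3.6,0,0,0,0],[0,3.4,-3.6,0,0,0,0],[0,3.4,-3.6,0,0,0,5.8],[0,3.3,-3.6,0,0,0,5.8],[0,0,0,0,0,0,0]]'
python3 - <<'E'
from h import *
print(get_state()['eef_pos'],delta([.50,-.03,.26],.0745))
r=snap('wrist','w1.png'); print(np.round(r['cam_to_world'],4).tolist())
for n in ['stand','bed','near_eye','trough_end','seat','cap','roller','roller_center','spindle_nose','spindle_tail','keeper_pivot','keeper_peg']:
    print(n,[(np.round(d['location'],1).tolist(),round(float(d['p']),2)) for d in place_of(n,'wrist')[:2]])
print(get_state()['time'])
E
```

```text
time: 2.45
eef_pos: [0.2989, -0.4279, 0.2485]
tcp_rot: [0.99, 0.138, 0.0, 0.0]
contact_force: [0.7, -0.4, 0.0]
opening: 1.0
time: 2.95
eef_pos: [0.413, -0.2081, 0.2488]
tcp_rot: [0.99, 0.138, 0.001, 0.0]
contact_force: [1.0, 0.5, 0.3]
opening: 1.001
time: 3.45
eef_pos: [0.5088, -0.0323, 0.2487]
tcp_rot: [0.999, 0.04, 0.001, -0.001]
contact_force: [-0.2, 0.8, 0.2]
opening: 0.499
[ 0.50876484 -0.03233249  0.24871881] (array([-0.85, -0.3 , -1.13]), array([-0.07, -0.09,  0.34]))
[[0.0803, 0.9526, 0.2935, 0.5839], [-0.9968, 0.0773, 0.0218, -0.0262], [-0.0019, -0.2943, 0.9557, 0.3737], [0.0, 0.0, 0.0, 1.0]]
stand [([286.1, 145.5], 0.82)]
bed [([286.9, 252.4], 0.68)]
near_eye [([344.8, 141.5], 0.7), ([283.6, 212.4], 0.17)]
trough_end [([515.5, 139.0], 0.86)]
seat [([280.5, 144.6], 0.66)]
cap [([219.4, 149.3], 0.89), ([343.7, 142.4], 0.31)]
roller [([282.6, 214.2], 0.85)]
roller_center [([287.7, 212.0], 0.55)]
spindle_nose [([361.3, 142.8], 0.85)]
spindle_tail [([501.8, 141.9], 0.87)]
keeper_pivot [([368.9, 186.0], 0.57)]
keeper_peg [([431.1, 186.1], 0.64)]
4.1
```

View pics/w1.png

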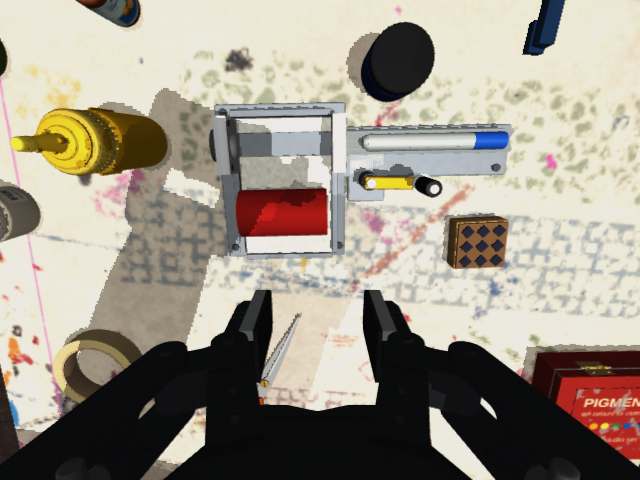

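```bash
python3 - <<'E'
from h import *
t,s,w=read_camera('top'),read_camera('scene'),read_camera('wrist')
O=[(t,n,np.array(u)) for n,u in dict(bed=(336.4,272.3),near_eye=(363.8,202.2),trough_end=(453.9,193.5),seat=(331.5,205.5),cap=(296.3,206.7),keeper_pivot=(380.3,221.7),stand=(328.8,211.4)).items()]
s['w']=.5
O+=[(s,n,np.array(u)) for n,u in dict(near_eye=(325.6,228.1),trough_end=(353.3,179.1)).items()]
O2=[(w,n,np.array(u)) for n,u in dict(bed=(286.9,252.4),near_eye=(344.8,141.5),trough_end=(515.5,139),seat=(280.5,144.6),cap=(219.4,149.3),keeper_pivot=(368.9,186.),stand=(286.1,145.5)).items()]
for o in (O,O2,O+O2):
  x,e=fit(o); print(x,np.degrees(x[2])); print(np.round(e,1).tolist())
for n,uv,z in [('roller',(282.6,212.5),.04),('rollerL',(238,214.5),.04),('rollerR',(326,212.5),.04),('nose',(361.3,142),.0367),('tail',(506,141),.0367),('peg',(431.1,186.1),.072),('pegimgtop',(435,188),.08),('stamp',(478,250),0.01)]:
    p=unproj(w,uv,z); print(n,p,W2S(x,p)*1000)
im=w['color'][:,:,::-1].copy()
for n,P in list(PTS.items())+[('a',(-.012,.048,.016)),('b',(-.012,-.048,.016)),('c',(-.124,.05,.02)),('d',(-.124,-.05,.02)),('e',(.026,-.06,.057)),('f',(-.026,-.06,.057)),('g',(-.026,.06,.057)),('h',(.026,.06,.057)),('i',(.011,-.225,.0337)),('j',(-.011,-.225,.0337))]:
    u=proj(w,S2W(x,P))[0]; cv2.circle(im,tuple(int(round(v*4)) for v in u),8,(0,255,0),-1,shift=2)
cv2.imwrite('pics/w1o.png',cv2.resize(im[80:280,180:540],None,fx=2.2,fy=2.2,interpolation=cv2.INTER_NEAREST))
E
```

```text
[0.57556581 0.0053885  0.0710324 ] 4.069856897001191
[[-0.1, -0.5], [-0.7, 0.2], [0.2, -0.1], [-1.6, 0.2], [0.3, 2.3], [0.1, -0.6], [0.7, -2.0], [1.1, -1.3], [3.3, 0.0]]
[0.57386381 0.00344281 0.09953779] 5.703095497726716
[[2.1, 1.0], [-1.6, 2.3], [-1.0, 0.4], [0.8, 0.7], [0.1, -2.4], [1.4, -2.4], [-1.3, -0.8]]
[0.57426847 0.00402519 0.09301062] 5.329116078212017
[[2.1, 0.0], [-0.0, 0.2], [0.6, -2.1], [-0.9, 0.9], [1.1, 3.7], [1.2, -1.0], [1.4, -1.4], [1.3, -1.5], [2.7, -0.4], [1.0, 0.7], [-2.2, 2.2], [-1.8, 1.5], [0.2, 0.3], [-0.6, -3.3], [0.6, -2.3], [-1.8, -1.2]]
roller [ 0.50843785 -0.00109296  0.04      ] [[-66.02142715   1.01808721  40.        ]]
rollerL [0.50294743 0.04416555 0.04      ] [[-67.2846602   46.59090387  40.        ]]
rollerR [ 0.51175356 -0.04513564  0.04      ] [[-66.81058543 -43.14217717  40.        ]]
nose [ 0.5827597  -0.07354599  0.0367    ] [[  1.24998503 -78.0245336   36.7       ]]
tail [ 0.59414133 -0.21267359  0.0367    ] [[  -0.33928149 -217.60785215   36.7       ]]
peg [ 0.5496934  -0.13593686  0.072     ] [[ -37.46804482 -137.0746388    72.        ]]
pegimgtop [ 0.54917785 -0.13685029  0.08      ] [[ -38.06620046 -137.93623963   80.        ]]
stamp [ 0.47480238 -0.22397895  0.01      ] [[-120.21240439 -217.78055734   10.        ]]
```

View pics/w1o.png

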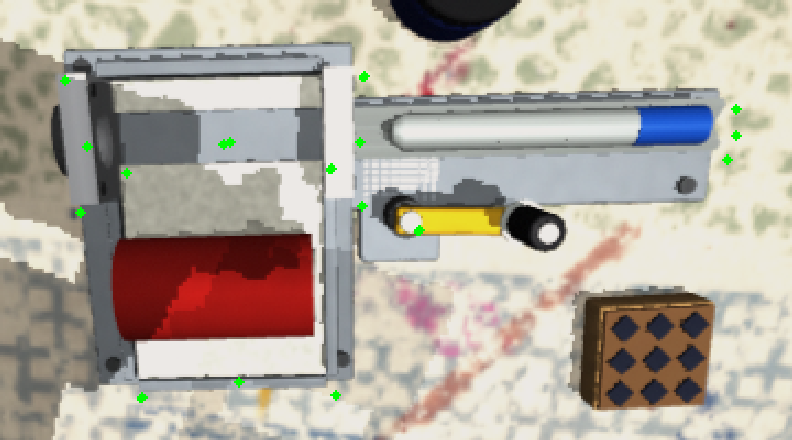

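```bash
python3 - <<'E'
import cv2
a=cv2.imread('pics/w1.png'); t=cv2.imread('pics/top0.png')
cv2.imwrite('pics/z1.png',cv2.resize(a[90:270,195:355],None,fx=4.8,fy=3.3*1.0,interpolation=cv2.INTER_CUBIC)) if 0 else cv2.imwrite('pics/z1.png',cv2.resize(a[95:265,200:360],None,fx=3.5,fy=3.5,interpolation=cv2.INTER_CUBIC))
cv2.imwrite('pics/z2.png',cv2.resize(a[100:280,335:525],None,fx=3.3,fy=3.3,interpolation=cv2.INTER_CUBIC))
cv2.imwrite('pics/z3.png',cv2.resize(t[170:290,285:465],None,fx=4.4,fy=4.4,interpolation=cv2.INTER_CUBIC))
E
```

```text
(no output)
```

View pics/z1.png

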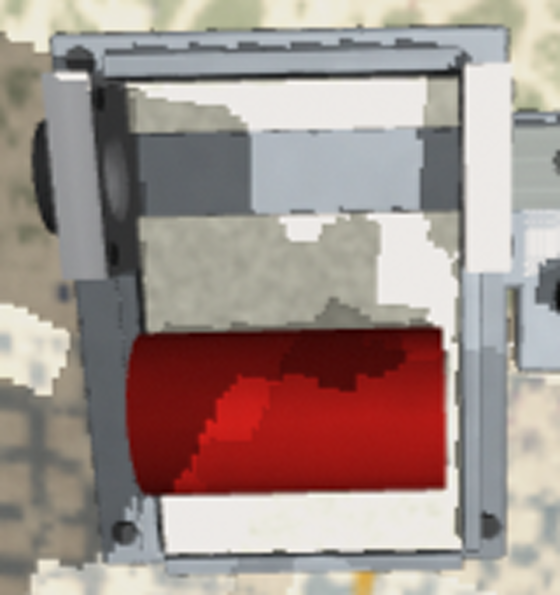

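View pics/z2.png

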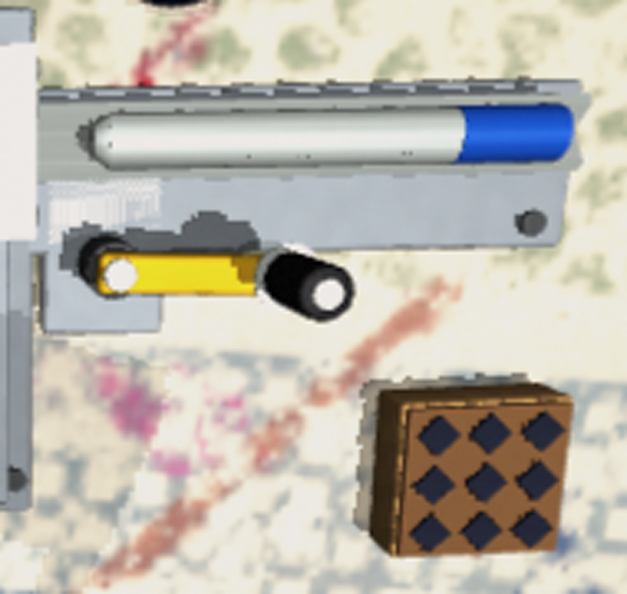

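View pics/z3.png

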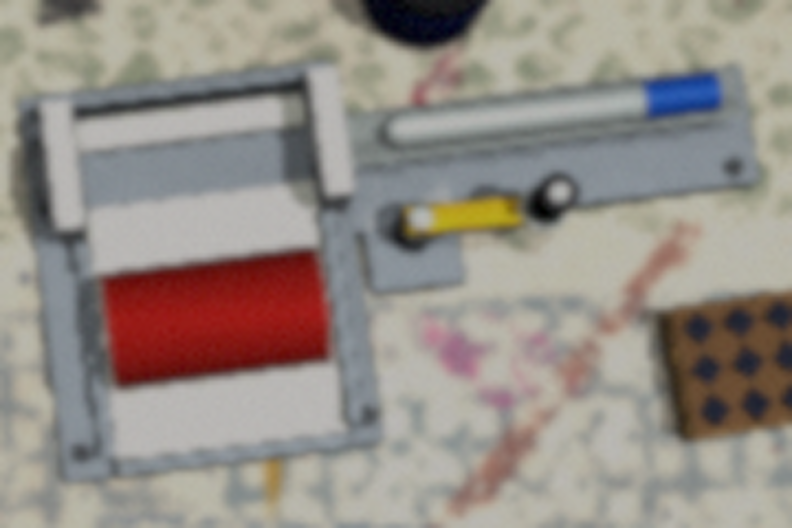

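```bash
cat > fit2.py <<'E'
from h import *
def z(p,f,o): return np.array(p)/f+np.array(o)
W=[((465,63),(26,-48,57)),((511,63),(26,-60,57)),((467,272),(-26,-48,57)),((509,272),(-26,-60,57)),((45,72),(26,60,57)),((92,72),(26,48,57)),((65,278),(-26,60,57)),((107,278),(-26,48,57)),((163,553),(-118,48,20)),((462,552),(-118,-48,20))]
W=[(z(p,3.5,(200,95))-.5+.5/3.5,np.array(q)/1e3) for p,q in W]
W+=[(z(p,3.3,(335,100))-.5+.5/3.3,np.array(q)/1e3) for p,q in [((583,90),(11,-225,33.7)),((577,165),(-11,-225,33.7))]]
T=[((40,97),(26,60,57)),((75,97),(26,48,57)),((53,232),(-26,60,57)),((83,230),(-26,48,57)),((305,67),(26,-48,57)),((338,65),(26,-60,57)),((323,200),(-26,-48,57)),((352,197),(-26,-60,57)),((112,460),(-118,48,20)),((348,430),(-118,-48,20)),((735,68),(11,-225,33.7)),((743,128),(-11,-225,33.7))]
T=[(z(p,4.4,(285,170))-.5+.5/4.4,np.array(q)/1e3) for p,q in T]
def projd(r,P,k):
    f=240/np.tan(np.radians(r['vfov'])/2); u=proj(r,P); c=np.array([r['cx'],r['cy']]); n=(u-c)/f
    return c+f*n*(1+k*(n**2).sum(1,keepdims=True))
if __name__=='__main__':
    t,w=read_camera('top'),read_camera('wrist')
    def solve(sets,useK):
        def res(x): return np.concatenate([(projd(r,S2W(x[:3],np.array([q for _,q in s])),x[3+i] if useK else 0)-np.array([p for p,_ in s])).ravel() for i,(r,s) in enumerate(sets)])
        s=least_squares(res,[.575,.005,.07]+[0]*len(sets),loss='soft_l1'); return s.x,res(s.x).reshape(-1,2)
    for S in ([(t,T)],[(w,W)],[(t,T),(w,W)]):
        for k in (0,1):
            x,e=solve(S,k); print(np.round(x,4)); print(np.round(e,1).tolist())
E
python3 fit2.py
```

```text
[0.5762 0.0068 0.087  0.    ]
[[-0.1, 0.9], [-1.2, 0.2], [0.2, -0.7], [0.2, -1.1], [0.6, 0.8], [-0.1, 0.5], [0.2, -0.5], [0.4, -0.6], [0.0, 0.1], [-0.6, 0.8], [0.0, 0.5], [-0.0, -1.3]]
[0.5762 0.0068 0.087  0.0008]
[[-0.1, 0.9], [-1.2, 0.2], [0.2, -0.7], [0.2, -1.1], [0.6, 0.8], [-0.1, 0.5], [0.2, -0.5], [0.4, -0.6], [0.0, 0.1], [-0.6, 0.8], [0.0, 0.5], [-0.0, -1.3]]
[0.5753 0.0028 0.0953 0.    ]
[[-0.0, -0.2], [0.4, -0.5], [-0.2, -0.2], [0.7, -0.4], [-1.7, -0.1], [-1.6, -0.4], [-1.0, 0.5], [-0.2, 0.2], [0.0, 1.6], [0.3, 0.3], [4.2, 0.1], [2.5, 1.1]]
[ 0.576   0.0028  0.0977 -0.0386]
[[-0.1, -0.3], [0.2, -0.6], [-0.1, -0.9], [0.7, -1.1], [-0.7, 0.5], [-0.9, 0.0], [-0.5, 0.3], [0.2, -0.1], [0.4, 1.2], [0.5, -0.3], [0.8, 0.9], [-0.4, 1.3]]
[0.5754 0.0037 0.0944 0.     0.    ]
[[1.6, 1.6], [0.5, 0.8], [2.2, -0.1], [2.2, -0.5], [2.3, 1.0], [1.5, 0.7], [2.1, -0.3], [2.3, -0.5], [2.3, 0.7], [1.6, 0.9], [1.6, 0.0], [1.7, -1.8], [-1.0, -0.3], [-0.6, -0.6], [-1.2, -0.3], [-0.3, -0.6], [-2.7, -0.4], [-2.6, -0.7], [-2.0, 0.2], [-1.2, -0.0], [-0.8, 1.4], [-0.6, 0.2], [3.3, 0.1], [1.6, 1.1]]
[ 0.576   0.0033  0.0962 -0.1834 -0.0354]
[[1.9, 1.4], [0.7, 0.6], [2.4, -0.3], [2.4, -0.7], [2.3, 0.8], [1.5, 0.5], [2.2, -0.6], [2.4, -0.8], [2.6, 0.4], [1.8, 0.5], [-0.2, 0.3], [-0.1, -1.7], [-0.7, -0.3], [-0.3, -0.6], [-0.7, -0.8], [0.1, -1.1], [-1.4, 0.2], [-1.5, -0.2], [-1.1, 0.1], [-0.4, -0.2], [-0.2, 1.1], [-0.1, -0.3], [0.5, 1.1], [-0.7, 1.5]]
```

```bash
cat >> h.py <<'E'
POSE=np.array([.576,.0045,.092])
def to(sx,sy,z,yaw=0): return delta(S2W(POSE,[sx/1e3,sy/1e3,z])[0],POSE[2]+yaw)
def me():
    s=get_state(); return np.round(W2S(POSE,s['eef_pos'])*1000,1)
E
python3 - <<'E'
from h import *
print(to(-112,0,.045),me())
E
```

```text
(array([-4.01, -3.42, 20.33]), array([ 0.  , -0.  , -0.96])) [[-72.4 -34.9 248.3]]
```

```bash
R='python3 -m crank'
$R '[[0,-2,-1.7,4,0,0,-1],[0,-2,-1.7,4,0,0,0],[0,0,0,4.8,0,0,0],[0,0,0,4.8,0,0,0],[0,0,0,2.7,0,0,0]]'
python3 - <<'E'
from h import *
print(to(-112,0,.045),me())
E
```

```text
time: 4.85
eef_pos: [0.4618, -0.0055, 0.0418]
tcp_rot: [0.999, 0.047, -0.002, -0.001]
contact_force: [1.1, -0.3, 0.5]
opening: 0.499
(array([ 0.26,  0.05, -0.32]), array([-0.09,  0.28,  0.07])) [[-114.7    0.5   41.8]]
```

```bash
R='python3 -m crank'
$R '[[0,1,0,-0.3,0,0,0],[0,1,0,0,0,0,0],[0,0.8,0,0,0,0,0],[0,0.8,0,0,0,0,0],[0,0.6,0,0,0,0,0]]'
$R '[[0,0.6,0,0,0,0,0],[0,0.6,0,0,0,0,0],[0,0.6,0,0,0,0,0],[0,0.6,0,0,0,0,0],[0,0,0,0,0,0,0]]'
python3 - <<'E'
from h import *
print(me()); snap('wrist','w2.png'); snap('top','t2.png')
E
```

```text
time: 5.35
eef_pos: [0.5086, -0.0027, 0.0502]
tcp_rot: [0.999, 0.046, 0.002, 0.0]
contact_force: [0.0, 0.2, -0.7]
opening: 0.5
time: 5.85
eef_pos: [0.5309, -0.0003, 0.0484]
tcp_rot: [0.999, 0.046, 0.0, 0.0]
contact_force: [-0.9, -0.4, -0.1]
opening: 0.498
[[-45.4  -0.6  48.4]]
```

View pics/w2.png

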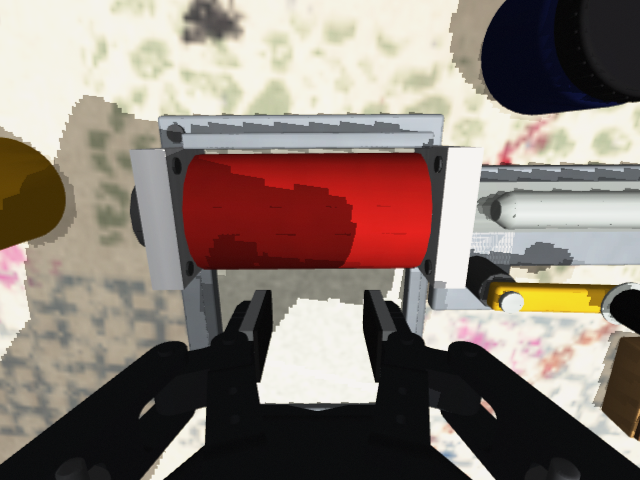

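```bash
cat >> h.py <<'E'
def und(r,uv,k=-.037):
    f=240/np.tan(np.radians(r['vfov'])/2); c=np.array([r['cx'],r['cy']]); d=(np.array(uv)-c)/f; n=d.copy()
    for _ in range(10): n=d/(1+k*(n**2).sum())
    return c+f*n
def uw(r,uv,z): return np.round(W2S(POSE,unproj(r,und(r,uv),z))*1000,1)[0]
E
python3 - <<'E'
from h import *
w=read_camera('wrist')
for n in ['roller','roller_center','seat','spindle_nose']:
    d=place_of(n,'wrist'); 
    if d: print(n,np.round(d[0]['location'],1),d[0]['p'],uw(w,d[0]['location'],.0367))
for uv in [(308,153),(308,268)]: print(uw(w,uv,.0367),uw(w,uv,.06))
# predicted silhouettes for roller at seat x
import itertools
th=np.linspace(0,2*np.pi,200)
for sx in (-6,-3,0,3):
    P=np.c_[(sx+24*np.cos(th))/1e3,0*th,.0367+.024*np.sin(th)]
    u=proj(w,S2W(POSE,P)); print(sx,u[:,1].min(),u[:,1].max())
for q in [(26,-48,57),(26,48,57),(-26,-48,57),(-26,48,57)]: print(proj(w,S2W(POSE,np.array(q)/1e3)))
print(und(w,(308,153)),und(w,(308,268)),get_state()['time'])
E
```

```text
roller [308.2 207.6] 0.96 [ 2.1  3.7 36.7]
roller_center [310.1 208.3] 0.77 [ 1.8  2.9 36.7]
spindle_nose [495.7 208.7] 0.71 [  1.9 -74.9  36.7]
[24.1  3.7 36.7] [25.  3. 60.]
[-24.7   4.   36.7] [-15.5   3.3  60. ]
-6 168.34647823977758 283.9777578319231
-3 160.73852152627745 277.2712030518176
0 153.00596435964763 270.5046286415285
3 145.14201108739636 263.6757947041492
[[460.41341274 149.48895156]]
[[174.02583201 149.20962442]]
[[442.9492168  290.97440843]]
[[191.2436741  290.67654971]]
[307.97497091 152.75860314] [307.99770385 268.00636697] 6.2
```

```bash
R='python3 -m crank'
$R '[[0,-1,0,-1,0,0,0],[0,0,0,-4.7,0,0,0],[1,1.5,2,-4,0,0,0],[1,1.5,4.7,0,0,0,0],[1,1.5,4.7,0,0,0,0]]'
$R '[[1,0.7,4.8,0,0,0,0],[1,0,4.8,0,0,0,0],[1,0,4,0,0,0,0],[1,0,0,0,0,0,0],[1,0,0,0,0,0,0]]'
python3 - <<'E'
from h import *
print(me(),to(0,-245,.0545)); snap('wrist','w3.png')
E
```

```text
time: 6.7
eef_pos: [0.5771, -0.1114, 0.1481]
tcp_rot: [0.999, 0.047, 0.002, 0.001]
contact_force: [0.9, 0.6, -0.8]
opening: 0.003
time: 7.2
eef_pos: [0.5946, -0.2459, 0.1449]
tcp_rot: [0.999, 0.045, -0.0, -0.0]
contact_force: [-0.2, 0.4, -0.2]
opening: 0.0
[[  -4.5 -251.1  144.9]] (array([ 0.45, -0.6 ,  9.04]), array([-0.05,  0.03, -0.07]))
```

View pics/w3.png

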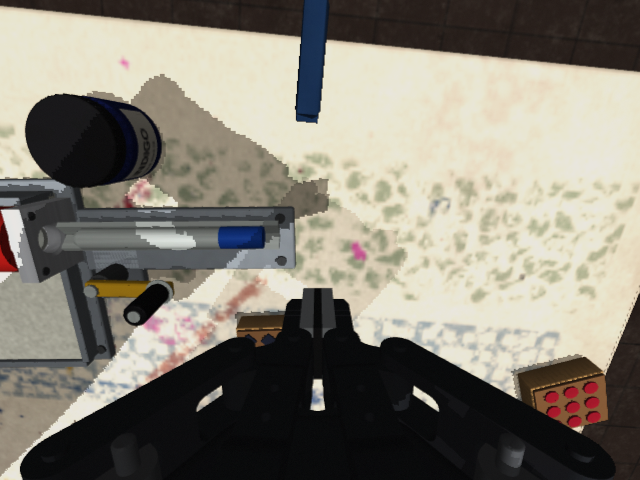

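```bash
python3 - <<'E'
from h import *
w=read_camera('wrist')
for uv in [(265,237),(218,238),(60,238)]: print(uw(w,uv,.0367))
print(uw(w,(134,316),.08))
E
```

```text
[   2.9 -211.2   36.7]
[   2.2 -176.7   36.7]
[  2.1 -57.2  36.7]
[ -37.8 -130.4   80. ]
```

```bash
R='python3 -m crank'
$R '[[1,0.6,-0.6,3,0,0,0],[1,0,0,3,0,0,0],[1,0,0,2,0,0,0],[1,0,0,1,0,0,0],[1,0,0,0,0,0,0]]'
python3 - <<'E'
from h import *
print(me(),to(2,-245,.0545)); snap('wrist','w4.png')
E
```

```text
time: 7.8
eef_pos: [0.5995, -0.2368, 0.0536]
tcp_rot: [0.999, 0.047, -0.002, -0.001]
contact_force: [0.5, -0.0, -0.8]
opening: 0.0
[[   1.2 -242.4   53.6]] (array([ 0.08,  0.26, -0.09]), array([-0.13,  0.17,  0.14]))
```

View pics/w4.png

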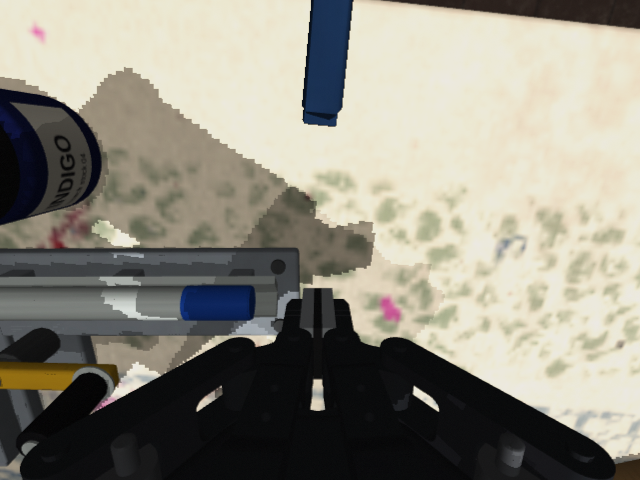

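```bash
R='python3 -m crank'
$R '[[1,0.3,-0.5,0,0,0,0],[1,0,-1,0,0,0,0],[1,0,-1,0,0,0,0],[1,0,-1,0,0,0,0],[1,0,-1,0,0,0,0]]'
$R '[[1,0,-1,0,0,0,0],[1,0,-1,0,0,0,0],[1,0,-1,0,0,0,0],[1,0,-1,0,0,0,0],[1,0,0,0,0,0,0]]'
python3 - <<'E'
from h import *
print(me(),to(5,-200,.0545)); snap('wrist','w5.png')
E
```

```text
time: 8.35
eef_pos: [0.5998, -0.1936, 0.0564]
tcp_rot: [0.999, 0.047, 0.001, 0.001]
contact_force: [-0.2, -2.3, 1.5]
opening: -0.0
time: 8.85
eef_pos: [0.5956, -0.1524, 0.0555]
tcp_rot: [0.999, 0.047, 0.0, -0.0]
contact_force: [0.6, -1.1, 0.3]
opening: 0.001
[[   5.1 -158.    55.5]] (array([-0.02,  4.2 ,  0.1 ]), array([-0.05, -0.02,  0.08]))
```

View pics/w5.png

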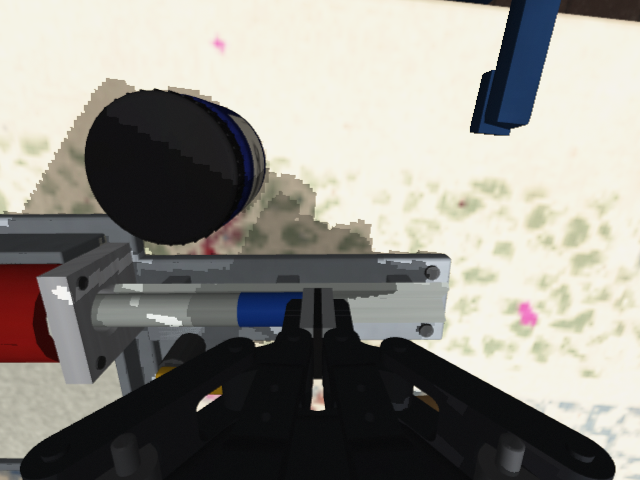

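```bash
R='python3 -m crank'
$R '[[1,0,-1,0,0,0,0],[1,0,-1,0,0,0,0],[1,0,-1,0,0,0,0],[1,0,-1,0,0,0,0],[1,0,-0.5,0,0,0,0]]'
python3 - <<'E'
from h import *
print(me()); snap('wrist','w6.png')
E
```

```text
time: 9.4
eef_pos: [0.5912, -0.1079, 0.0553]
tcp_rot: [0.999, 0.047, -0.0, 0.0]
contact_force: [-1.1, -4.4, 2.5]
opening: 0.003
[[   4.8 -113.3   55.3]]
```

View pics/w6.png

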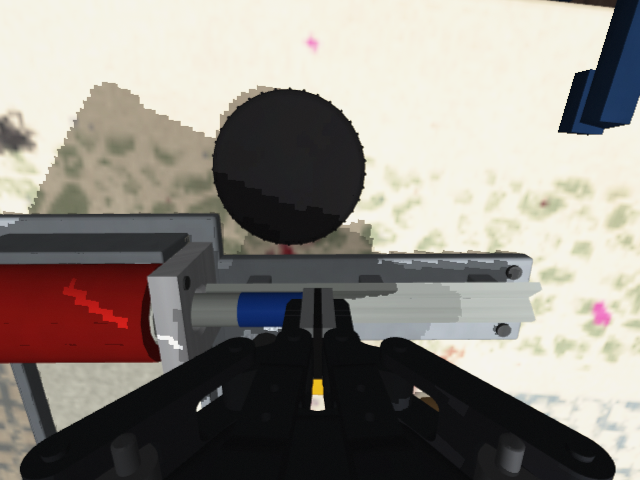

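```bash
R='python3 -m crank'
$R '[[1,0,-0.5,0,0,0,0],[1,0,-0.5,0,0,0,0],[1,0,-0.4,0,0,0,0],[1,0,-0.3,0,0,0,0],[1,0,0,0,0,0,0]]'
python3 - <<'E'
from h import *
print(me()); snap('wrist','w7.png')
E
```

```text
time: 9.95
eef_pos: [0.5898, -0.0917, 0.0555]
tcp_rot: [0.999, 0.046, -0.0, -0.0]
contact_force: [-0.3, -3.5, 3.3]
opening: -0.0
[[  4.9 -97.1  55.5]]
```

View pics/w7.png

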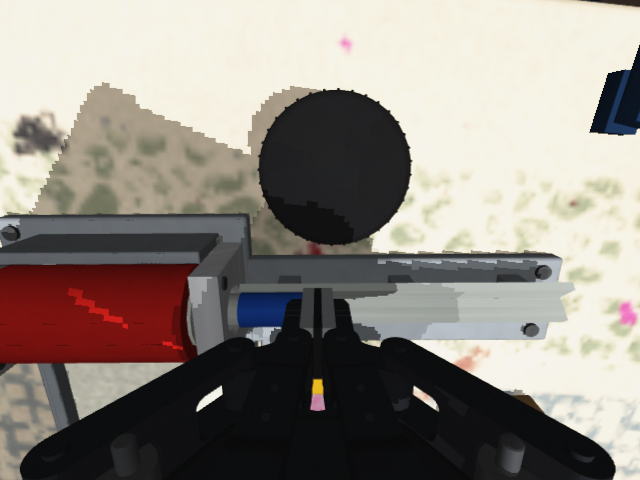

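```bash
R='python3 -m crank'
$R '[[1,0,-0.4,0,0,0,0],[1,0,-0.2,0,0,0,0],[1,0,-0.2,0,0,0,0]]'
$R '[[1,0,-0.2,0,0,0,0],[1,0,-0.1,0,0,0,0]]'
$R '[[1,0,-0.1,0,0,0,0],[1,0,-0.1,0,0,0,0]]'
python3 - <<'E'
from h import *
print(me()); snap('wrist','w8.png')
E
```

```text
time: 10.3
eef_pos: [0.589, -0.0844, 0.0554]
tcp_rot: [0.999, 0.046, -0.0, 0.0]
contact_force: [-1.0, -5.2, 3.3]
opening: -0.001
time: 10.5
eef_pos: [0.5886, -0.0813, 0.0553]
tcp_rot: [0.999, 0.046, -0.0, 0.0]
contact_force: [-1.7, -5.5, 3.5]
opening: 0.002
time: 10.7
eef_pos: [0.5884, -0.0794, 0.0553]
tcp_rot: [0.999, 0.046, -0.0, 0.0]
contact_force: [-0.8, -4.4, 3.2]
opening: -0.0
[[  4.7 -84.6  55.3]]
```

View pics/w8.png

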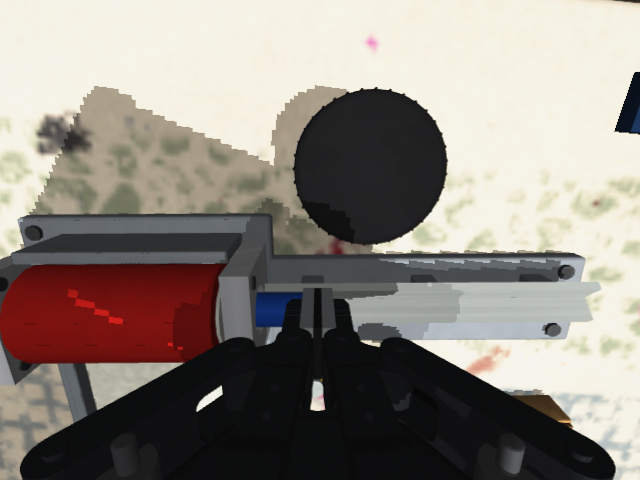

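```bash
R='python3 -m crank'
$R '[[1,0,-0.1,0,0,0,0],[1,0,-0.1,0,0,0,0]]'
$R '[[1,0,-0.1,0,0,0,0],[1,0,-0.1,0,0,0,0]]'
$R '[[1,0,-0.1,0,0,0,0],[1,0,-0.1,0,0,0,0]]'
```

```text
time: 10.95
eef_pos: [0.5882, -0.0773, 0.0552]
tcp_rot: [0.999, 0.046, -0.0, 0.0]
contact_force: [-0.5, -4.5, 3.7]
opening: 0.001
time: 11.15
eef_pos: [0.588, -0.0751, 0.0552]
tcp_rot: [0.999, 0.046, -0.0, -0.0]
contact_force: [-1.7, -4.9, 3.5]
opening: -0.003
time: 11.35
eef_pos: [0.5879, -0.0737, 0.0552]
tcp_rot: [0.999, 0.047, -0.0, 0.001]
contact_force: [-1.6, -8.9, 2.7]
opening: -0.0
```

```bash
R='python3 -m crank'
$R '[[1,0,-0.1,0,0,0,0],[1,0,-0.1,0,0,0,0]]'
python3 - <<'E'
from h import *
print(me()); snap('wrist','w9.png'); snap('scene','s9.png')
E
```

```text
time: 11.55
eef_pos: [0.588, -0.0734, 0.0553]
tcp_rot: [0.999, 0.047, 0.0, 0.003]
contact_force: [-1.8, -14.3, 1.5]
opening: -0.004
[[  4.8 -78.7  55.3]]
```

View pics/w9.png

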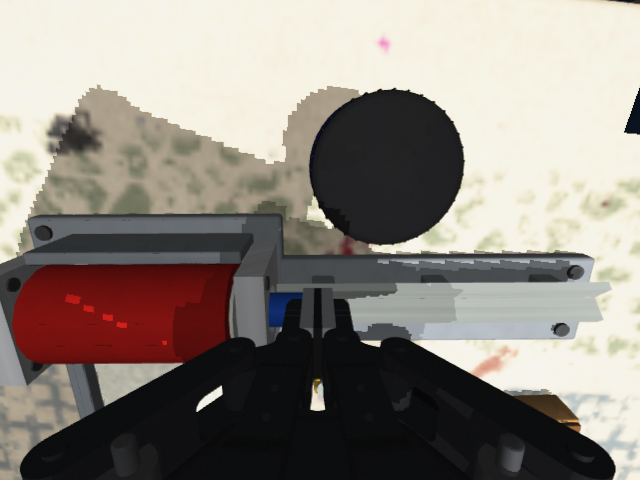

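```bash
R='python3 -m crank'
$R '[[1,0,1.5,0,0,0,0],[1,0,2,0,0,0,0],[1,0,2,-3,0,0,0],[1,-2,1,-4,0,0,0],[1,0,0,-2,0,0,0]]'
python3 - <<'E'
from h import *
print(me()); w=snap('wrist','w10.png'); 
d=place_of('spindle_tail','wrist')
for q in d: print(q['location'],q['p'],uw(w,q['location'],.0367))
d=place_of('near_eye','wrist')
for q in d: print(q['location'],q['p'],uw(w,q['location'],.0367))
E
```

```text
time: 12.15
eef_pos: [0.5739, -0.1384, 0.1472]
tcp_rot: [0.999, 0.045, 0.001, -0.001]
contact_force: [-0.1, -0.4, 0.7]
opening: -0.003
[[ -15.2 -142.1  147.2]]
[222.2, 224.3] 0.89 [  1.5 -72.2  36.7]
[200.3, 223.4] 0.9 [  2.2 -56.1  36.7]
```

View pics/w10.png

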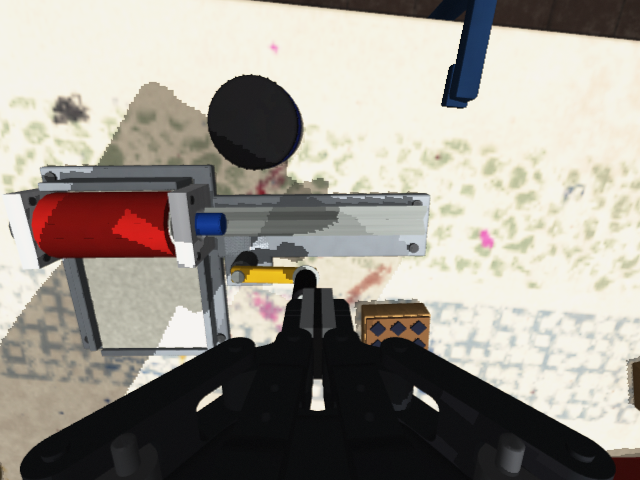

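```bash
python3 - <<'E'
from h import *
a=cv2.imread('pics/w10.png'); cv2.imwrite('pics/z10.png',cv2.resize(a[170:300,150:330],None,fx=4.4,fy=4.4,interpolation=cv2.INTER_CUBIC))
a=cv2.imread('pics/s9.png'); 
s=snap('scene','s10.png'); a=cv2.imread('pics/s10.png'); cv2.imwrite('pics/zs10.png',cv2.resize(a[160:300,270:400],None,fx=4.2,fy=4.2,interpolation=cv2.INTER_CUBIC))
E
```

```text
(no output)
```

View pics/z10.png

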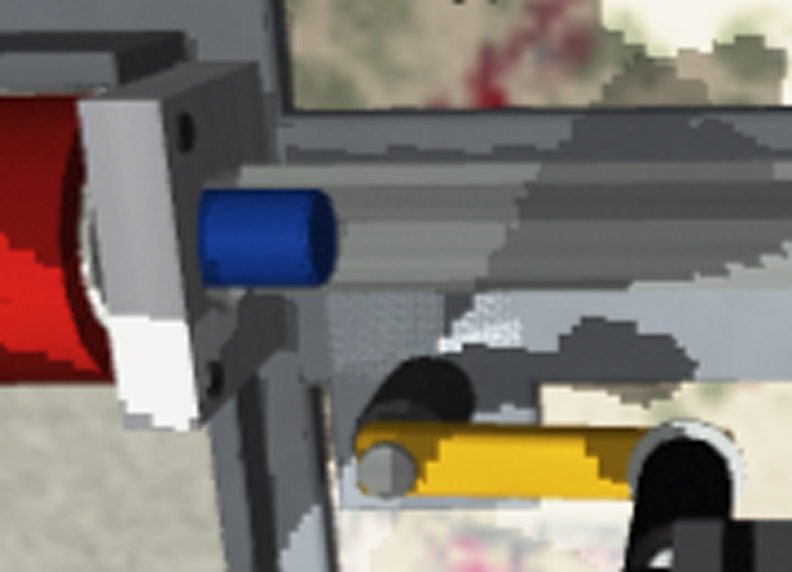

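View pics/zs10.png

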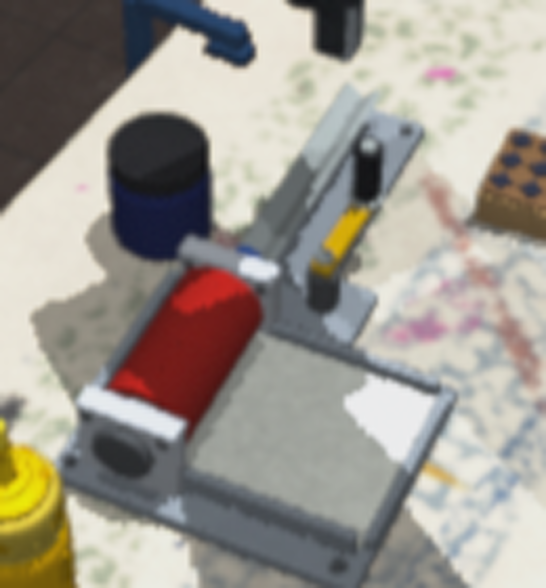

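```bash
python3 - <<'E'
from h import *
from fit2 import projd
w=read_camera('wrist')
a=cv2.imread('pics/w10.png')
th=np.linspace(0,2*np.pi,60)
def corr(P): return projd(w,S2W(P0,P),-.037)
# refine local pose on near-plate top corners (z10 picks)
pick=[((80,102),(26,-48,57)),((162,98),(26,-60,57)),((125,427),(-26,-48,57)),((198,428),(-26,-60,57))]
uv=np.array([np.array(p)/4.4+(150,170)-.5+.5/4.4 for p,_ in pick]); Q=np.array([q for _,q in pick])/1e3
f=lambda d:(projd(w,S2W(POSE+[d[0],d[1],0],Q),-.037)-uv).ravel()
s=least_squares(f,[0,0]); print(s.x*1e3,s.fun.round(1)); P0=POSE+[s.x[0],s.x[1],0]
big=cv2.resize(a[170:300,150:330],None,fx=4.4,fy=4.4,interpolation=cv2.INTER_CUBIC)
for y,c in [(-60,(0,255,0)),(-74,(255,255,0)),(-76,(255,255,255)),(-79,(0,255,255))]:
    u=corr(np.c_[.008*np.cos(th),0*th+y/1e3,.0367+.008*np.sin(th)])
    v=((u+.5-.5/4.4-(150,170))*4.4).astype(int); cv2.polylines(big,[v.reshape(-1,1,2)],True,c,1)
cv2.imwrite('pics/z11.png',big)
E
```

```text
[1.98070161 4.08475124] [ 0.1 -1.  -0.1 -0.2 -0.3  0.7  0.3  0.6]
```

View pics/z11.png

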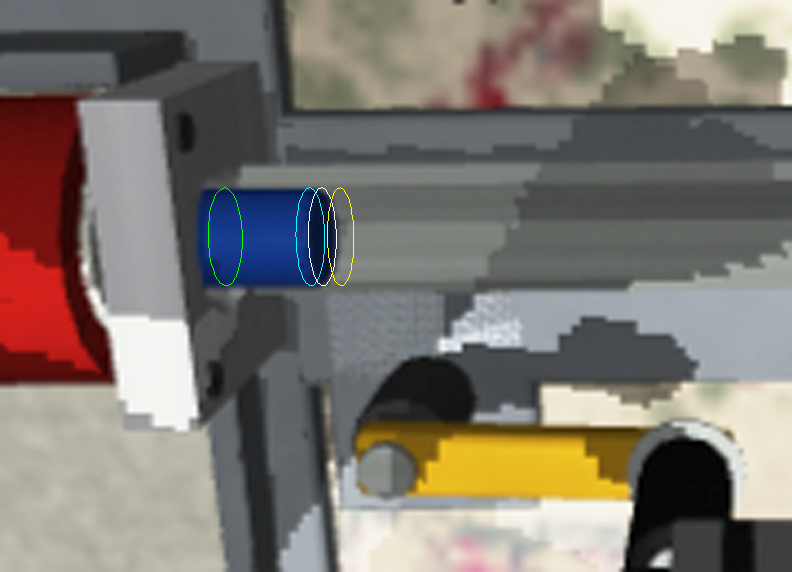

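```bash
sed -i 's/^POSE=.*/POSE=np.array([.578,.0085,.092])/' h.py
python3 - <<'E'
from h import *
print(me(),to(-38.5,-136,.13))
E
python3 -m crank '[[0,-1.1,-0.5,1,0,0,0],[0,-1,-0.5,0.7,0,0,0],[0,0,0,0,0,0,0],[0,0,0,0,0,0,0]]' 25
python3 - <<'E'
from h import *
print(me(),to(-38.5,-136,.13))
w=snap('wrist','w12.png')
for n in ['keeper_peg','keeper_pivot']:
  for q in place_of(n,'wrist')[:2]: print(n,q['location'],q['p'],uw(w,q['location'],.072 if 'peg' in n else .044))
t=snap('top','t12.png')
for n in ['keeper_peg','keeper_pivot']:
  for q in place_of(n,'top')[:2]: print(n,q['location'],q['p'],W2S(POSE,unproj(t,q['location'],.072 if 'peg' in n else .044))*1e3)
E
```

```text
[[ -18.2 -144.1  143.2]] (array([-2.02, -0.81,  1.32]), array([-0.16,  0.14,  0.05]))
time: 12.8
eef_pos: [0.5516, -0.129, 0.1266]
tcp_rot: [0.999, 0.047, -0.001, -0.001]
contact_force: [0.3, 0.7, 0.5]
opening: 0.499
[[ -39.  -134.5  126.6]] (array([ 0.04,  0.15, -0.34]), array([-0.1 ,  0.13,  0.06]))
keeper_peg [322.2, 274.7] 0.95 [ -38.8 -136.9   72. ]
keeper_pivot [246.2, 256.7] 0.79 [-37.9 -86.9  44. ]
keeper_peg [336.7, 271.9] 0.36 [[-123.91914953    1.11365657   72.        ]]
keeper_pivot [381.7, 217.9] 0.86 [[-37.02939427 -91.21914858  44.        ]]
```

View pics/w12.png

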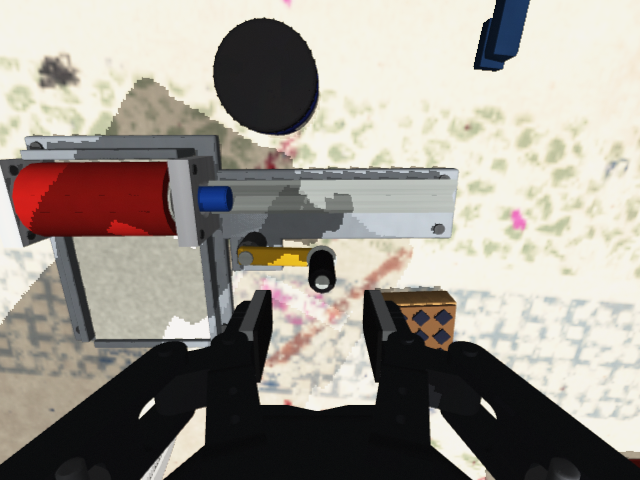

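```bash
python3 -m crank '[[0,0,0.2,2.5,0,0,0],[0,0,0,2,0,0,0],[0,0,0,0.9,0,0,0],[0,0,0,0,0,0,0]]' 25
python3 -m crank '[[1,0,0,0,0,0,0],[1,0,0,0,0,0,0],[1,0,0,0,0,0,0],[1,0,0,0,0,0,0]]' 25
python3 - <<'E'
from h import *
print(me()); snap('wrist','w13.png')
E
```

```text
time: 13.5
eef_pos: [0.5515, -0.1314, 0.0729]
tcp_rot: [0.999, 0.046, -0.001, -0.001]
contact_force: [0.2, -0.1, -0.7]
opening: 0.501
time: 13.9
eef_pos: [0.5532, -0.1316, 0.0757]
tcp_rot: [0.999, 0.046, 0.001, 0.0]
contact_force: [-1.1, 2.4, 3.6]
opening: 0.175
[[ -37.6 -137.2   75.7]]
```

View pics/w13.png

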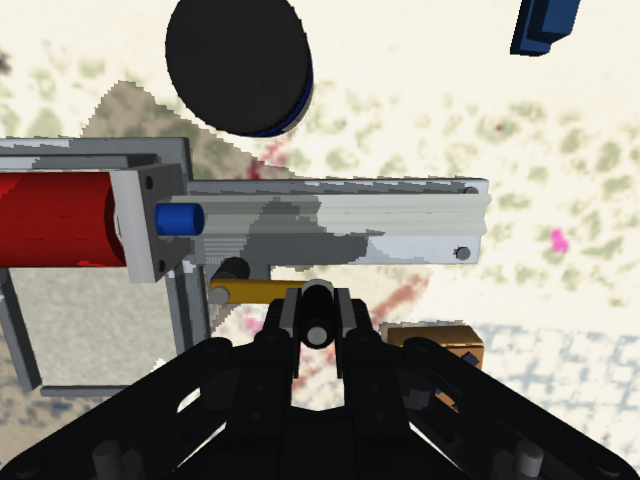

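```bash
R='python3 -m crank'
$R '[[1,0.78,-0.06,0,0,0,0],[1,0.76,-0.18,0,0,0,0],[1,0.73,-0.3,0,0,0,0],[1,0.67,-0.41,0,0,0,0],[1,0.6,-0.51,0,0,0,0]]'
$R '[[1,0.51,-0.6,0,0,0,0],[1,0.41,-0.67,0,0,0,0],[1,0.3,-0.73,0,0,0,0],[1,0,0,0,0,0,0]]'
python3 - <<'E'
from h import *
print(me()); snap('wrist','w14.png')
E
```

```text
time: 14.45
eef_pos: [0.5873, -0.1149, 0.0757]
tcp_rot: [0.999, 0.047, 0.001, 0.001]
contact_force: [-2.5, -0.7, 4.3]
opening: 0.179
time: 14.85
eef_pos: [0.5986, -0.0925, 0.0757]
tcp_rot: [0.999, 0.047, 0.003, 0.001]
contact_force: [2.2, -0.5, 5.9]
opening: 0.178
[[  11.2 -102.4   75.7]]
```

View pics/w14.png

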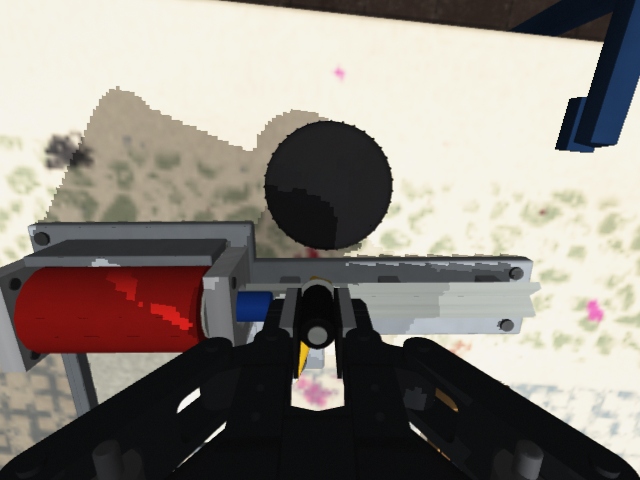

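```bash
R='python3 -m crank'
$R '[[1,0.18,-0.7,0,0,0,0],[1,0.06,-0.7,0,0,0,0],[1,0,0,0,0,0,0]]'
$R '[[1,0,-0.15,0,0,0,0],[1,0,-0.15,0,0,0,0]]'
$R '[[1,0,-0.15,0,0,0,0],[1,0,0,0,0,0,0]]'
python3 -c "
from h import *
print(me())"
```

```text
time: 15.2
eef_pos: [0.5997, -0.0778, 0.0758]
tcp_rot: [0.999, 0.046, 0.003, 0.0]
contact_force: [4.2, 1.4, 5.6]
opening: 0.175
time: 15.4
eef_pos: [0.5995, -0.0762, 0.0758]
tcp_rot: [0.999, 0.047, 0.003, 0.002]
contact_force: [3.8, -5.0, 3.8]
opening: 0.172
time: 15.6
eef_pos: [0.5995, -0.076, 0.0758]
tcp_rot: [0.999, 0.047, 0.003, 0.003]
contact_force: [4.7, -7.0, 4.1]
opening: 0.176
[[ 13.6 -86.2  75.8]]
```

```bash
R='python3 -m crank'
$R '[[1,0,-0.15,0,0,0,0],[1,0,0,0,0,0,0],[0.4,0,0.15,0,0,0,0],[0.4,0,0.15,0,0,0,0],[0.4,0,0,0,0,0,0]]'
$R '[[0.4,0,0,-2,0,0,0],[0.4,0,0,-4,0,0,0],[0.4,0,2,-4,0,0,0],[0.4,-2,4,0,0,0,0],[0.4,0,0,0,0,0,0]]'
python3 - <<'E'
from h import *
print(me()); w=snap('wrist','w15.png'); 
for n in ['keeper_peg','keeper_pivot','spindle_tail']:
  for q in place_of(n,'wrist')[:1]: print(n,q['location'],q['p'],uw(w,q['location'],{'keeper_peg':.072,'keeper_pivot':.044}.get(n,.0367)))
E
```

```text
time: 16.1
eef_pos: [0.5959, -0.0749, 0.0728]
tcp_rot: [0.999, 0.046, -0.002, -0.001]
contact_force: [-0.3, 0.3, -0.5]
opening: 0.301
time: 16.6
eef_pos: [0.5824, -0.1403, 0.1756]
tcp_rot: [0.999, 0.045, 0.001, 0.001]
contact_force: [0.2, -0.4, -0.3]
opening: 0.3
[[  -9.3 -148.6  175.6]]
keeper_peg [229.7, 220.1] 0.62 [ 12.2 -86.7  72. ]
keeper_pivot [243.8, 272.4] 0.95 [-39.  -87.4  44. ]
spindle_tail [227.7, 223.7] 0.67 [  0.8 -75.3  36.7]
```

View pics/w15.png

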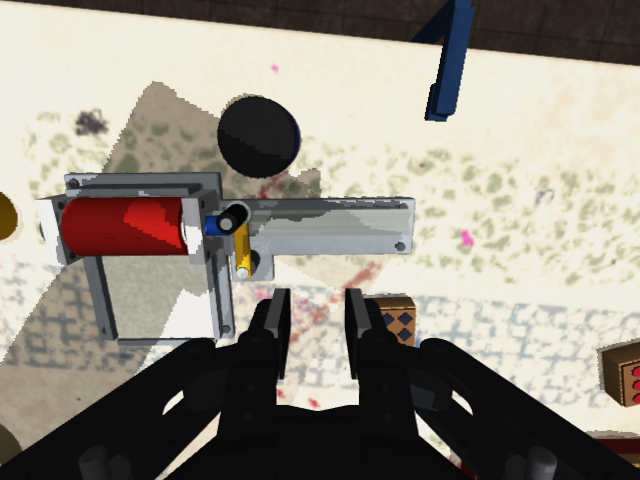

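```bash
python3 -m crank '[[0.4,0,0,-4,0,0,0],[0.4,0,0,0,0,0,0]]'
python3 - <<'E'
from h import *
t=snap('top','t16.png'); a=cv2.imread('pics/t16.png'); b=cv2.imread('pics/top0.png')
# moved scene objects? compare the neighbourhoods of jar / stamp / bottle
for n,(x,y) in dict(jar=(383,161),stamp=(453,253),bottle=(241,210)).items():
    p=b[y-22:y+22,x-22:x+22]; r=cv2.matchTemplate(a[y-30:y+30,x-30:x+30],p,cv2.TM_CCOEFF_NORMED); print(n,cv2.minMaxLoc(r)[1],np.array(cv2.minMaxLoc(r)[3])-8)
print(get_state()['contact_force'],get_state()['time']); print(sign_off())
E
```

```text
time: 17.0
eef_pos: [0.5855, -0.137, 0.2188]
tcp_rot: [0.999, 0.047, 0.004, 0.001]
contact_force: [0.1, 0.4, 1.1]
opening: 0.301
jar 0.7846701741218567 [0 0]
stamp 0.02493963949382305 [7 7]
bottle 0.9975270628929138 [0 0]
[-0.29422538 -0.49033907  0.21148985] 17.05
the job is handed in; nothing more can be done
None
```

The roller is in its groove, the spindle is fully home and the keeper is locked across behind it. I handed the job in at about 17 s of the 61 s allowed.

- **Roller:** I rolled it across the bed into the groove with the half-open fingers. In the wrist picture its outline fits a roller at the seat to about 1 mm.
- **Spindle:** I pushed it along the trough until it stopped, with the force rising from about 5 N to 14 N. The blue tail's outline fits y = -76 mm, the home position.
- **Keeper:** I gripped the peg and swung the arm round to its stop. After I let go, the peg measured (12, -87) mm and the pivot (-39, -87) mm, so the arm stands square across at about 1.57 rad.

**Checks that disagreed or failed:**
- **Stand position:** My first estimate was off by about 2 to 4 mm against the wrist camera. I corrected it before going to the keeper.
- **Jar, stamp and bottle:** The top-camera comparison showed no shift for the bottle. The jar also showed none, but the match was weaker (0.78). The stamp's match failed, probably because the arm was covering it. No contact force suggested I touched any of them, and the last wrist picture shows the stamp, partly hidden, and the jar, with nothing knocked over.

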